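# Turn the mending carousel to the red jar

## Robot

A 6-joint arm with a two-finger parallel gripper is mounted at the origin on the work surface. World frame = base frame: x ahead of the robot, y to its left, z up, the work surface at z = 0. Lengths are in m, angles in rad, forces in N, time in s.
With the tool pointing down it reaches from about 0.225 to 0.875 m from the base axis. Payload 3.4 kg.
Tool frame: the origin (TCP) lies between the finger pads; the fingertips stand 8 mm ahead of it and the grasp point (between the pads) lies 11 mm behind it; z points along the fingers, y is the line along which they close (so a half turn about z gives the same grasp; the last joint's range is limited). The gripper opens to 85 mm and grips with 20 to 120 N. Pads are 22 mm wide; open, the fingers measure 114 mm over their backs; the gripper's body (76 mm by 85 mm) begins 54 mm behind the grasp point. The pads swing forward as they close: fully open they stand 13 mm farther back than shut.
Start: joints at [-1.301, 0.276, 1.505, -0, 1.361, -0.121], TCP at [0.219, -0.532, 0.239] pointing down, gripper open.
Joint ranges: [-2.89, 2.89], [-0.75, 2.08], [0.22, 2.7], [-1.18, 4.32], [0.11, 2.71], [-2.7, 2.7]. Speed limits (rad/s): [2.57, 2.57, 3.14, 3.14, 3.14, 3.14].

## Interface

Orientations are given as a unit quaternion [w, x, y, z].
In Python, from rig import manip gives the robot as it stands.
- The arm moves only by the tool move_arm, never from a script. Its argument "deltas" is a list that holds one entry, the list of rows, each a list of 5 numbers: the shift along the tool's x, y, z normalised to -1 to 1, where 1 is 80 cm, then the turn about the tool's z normalised to -1 to 1, where 1 is 120 degrees, then the closure, from -1 (fully open) to 1 (shut). In form: [[[tx, ty, tz, twist, grip], ...]]. A call has 1 to 12 rows; each row is the pose to reach, as a shift and turn from the pose commanded when the call began, along the tool's axes at that moment; what a row does not reach only later rows make up. A row lasts 1/10 s, in which the tool goes at most 50 mm and 8.59 degrees, less where a joint would pass 70% of its speed; a pose out of reach is approached as far as the arm can. A call with a number of a shift or a turn outside -1 to 1 is refused whole. A call with a gripper value outside its range is refused whole. The fingers move at their own pace and stop on an object; "squeeze" is the grip in N (left out, the last holds). Time passes only in rows, so rows that repeat a pose let the fingers close. It gives the time, the measured TCP pose, the force, the opening and the grip force at its end, in the units of the state.
- manip.get_state(): the state, without advancing time (a new reading comes with each control period).
- manip.get_image(name): name is "scene" or "top"; returns the picture (480x640x3 uint8, red, green, blue); there is no depth.
- manip.camera_params(name): a dict with "fx", "fy", "cx", "cy" (pixels), "dist" ([k1, k2, p1, p2, k3] as OpenCV has them; the pictures are not rectified), "R" (3x3) and "t" (3): a world point X has camera coordinates R X + t. Camera axes: x right, y down, z forward; pixel columns grow to the right and rows downward; lengths in m; the calibration is good to about 2 mm. A picture is of the moment at which its call begins. camera_params takes no time and is no camera call.
- manip.sign_off(): hands the job in; it is judged then, once.
The state is a dict: "clock": time; "qpos": joint angles; "qd": joint speeds; "effort": joint torques, N m; "position": TCP position; "ee_rot": TCP orientation; "contact_force": force on the tool from outside, world axes, zero at the start; "moment": the same for the moment, N m; "width": finger opening in m; "gripper_force": force on a finger pad.
Only numpy, scipy, OpenCV 4.12 (cv2) and the standard library are available. Lean on these libraries where they do the work, as an engineer would, in place of code of your own. Each camera call takes 0.05 s, during which the arm holds its last target. There are 200 camera calls.

## Task

On the book-mending table, turn the carousel by gently pushing the tabs on its rim with the fingertips until the red-capped jar stands squarely in line with the yellow pointer on the foot, then move clear. Do not pinch the turntable, do not touch or lift any of the jars, and leave the books, tape and brush where they are.

Things in the scene. Friction and masses are not known exactly. Their poses are not given: they have to be found in the camera images.
- carousel: Fixed foot of the carousel: dark steel disc, 75 mm radius, 14 mm high, under the turntable, with a flat yellow pointer 8 mm high on the table, sticking out from below the turntable. Origin on the turning axis at table height, z up. The pointer lies along this body's -x axis: that is the carousel's front. It may be turned up to 0.8 rad from facing the robot.
- pointer_tip (a point): Outer tip of the yellow arrow head, 173 mm from the turning axis, 8 mm above the table.
- turntable: Wooden disc, 88 mm radius, top face 26 mm above the table, that turns endlessly either way about its vertical z axis. Origin on that axis, 14 mm above the table. With its x axis as 0 degrees (counter-clockwise from above), five jar pockets lie 55 mm from the axis at 0, 72, 144, 216, 288, and five thumb tabs at 36, 108, 180, 252, 324. The steel hub tops out 46 mm above the table.
- tab (a point): Middle of the top edge of the tab at 36 degrees. Each of the five aluminium tabs is an upright radial plate on the rim, 85 to 130 mm from the axis, 10 mm thick, 18 to 58 mm above the table. Push it sideways: the turntable is stiff (0.15 N m, about 1.3 N at a tab, plus 0.05 N m per rad/s) and stays where it is left: no coasting, spring or detents.
- red_jar: Loose closed jar, 40 mm diameter, 45 mm tall, off-white with a red cap; stands upright in one of the turntable's pockets (rings 8 mm high). In the pocket at 0 degrees. The marked jar, the one to bring to the pointer. Jar tops stand 71 mm above the table. Origin: centre of its underside, z up.
- white_jar: Loose closed jar, 40 mm diameter, 45 mm tall, off-white with a white cap; stands upright in one of the turntable's pockets (rings 8 mm high). Not to be touched. Origin: centre of its underside, z up.
- blue_jar: Loose closed jar, 40 mm diameter, 45 mm tall, off-white with a blue cap; stands upright in one of the turntable's pockets (rings 8 mm high). Not to be touched. Origin: centre of its underside, z up.
- green_jar: Loose closed jar, 40 mm diameter, 45 mm tall, off-white with a green cap; stands upright in one of the turntable's pockets (rings 8 mm high). Not to be touched. Origin: centre of its underside, z up.
- black_jar: Loose closed jar, 40 mm diameter, 45 mm tall, off-white with a black cap; stands upright in one of the turntable's pockets (rings 8 mm high). Not to be touched. Origin: centre of its underside, z up.
- red_book: Loose closed red book lying flat, 210 x 145 x 32 mm, to the left of the carousel; origin centre of the underside. Leave alone.
- green_book: Loose closed green book lying flat, 190 x 130 x 26 mm, to the right of the carousel; origin centre of the underside. Leave alone.
- tape_roll: Loose clear ring of tape lying flat, 90 mm diameter, 24 mm high, to the right; origin centre of the underside. Leave alone.
- paste_brush: Loose paste brush lying flat, 200 mm long, 20 mm high, to the left; origin under its middle. Leave alone.
Not all that is in view belongs to the job. Leave any pink or purple look-alike of the red_jar alone.

How it is judged:
By the outcome, as a careful person would: the job done as asked, in the order asked, and still so for the second after the job is handed in, with the robot touching nothing.
It also fails if it takes over 42 s, if anything falls off the work surface, if the arm or the gripper's body presses on something with over 40 N, if the wrist force passes 120 N, or if a joint passes its speed limit or range.

## Working session

There is one attempt and no reset: what is moved stays moved. The work goes in short steps, Python scripts to look and compute and a tool call to move; the robot and the scene stay as the last step left them, time stands still between calls to the robot, and variables do not carry over. Pictures are saved under pics/ and viewed, at most 10 in all, crops included, and the job is handed in when it is done.

Besides the shell and the picture viewer there is one more tool, called after "Request:" in YAML: its name, and indented under it one key for each argument. move_arm: Moves the arm, as the interface text tells. Scaled input: -1 to 1 covers 80 cm each way for a shift and 120 degrees each way for a turn. Its arguments: {"type":"object","properties":{"deltas":{"type":"array","items":{"type":"array","items":{"type":"array","items":{"type":"number","minimum":-1,"maximum":1}}}},"squeeze":{"type":"number"}},"required":["deltas"]}

```bash
mkdir -p pics
python3 - <<'E'
from rig import manip
import cv2
for n in("scene","top"):
    cv2.imwrite(f"pics/{n}0.png",manip.get_image(n)[:,:,::-1])
s=manip.get_state();print(s["clock"],s["position"],s["ee_rot"],s["width"])
E
```

```text
0.1 [ 0.21889588 -0.53121687  0.23852688] [-8.19651455e-04  9.80966630e-01  1.94174646e-01 -7.80991288e-05] 0.08507663342591762
```

View pics/top0.png

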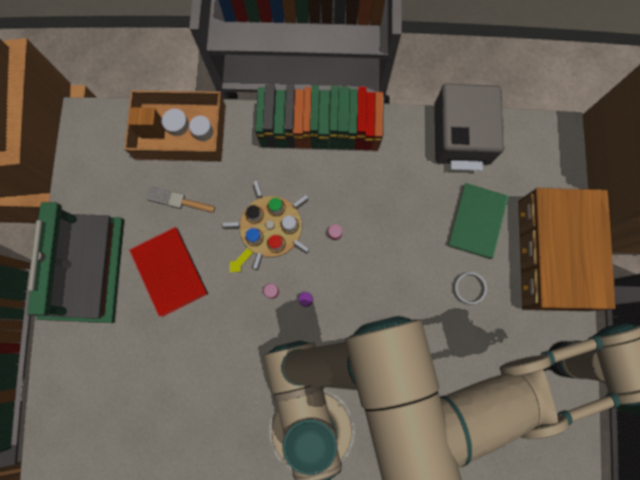

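View pics/scene0.png

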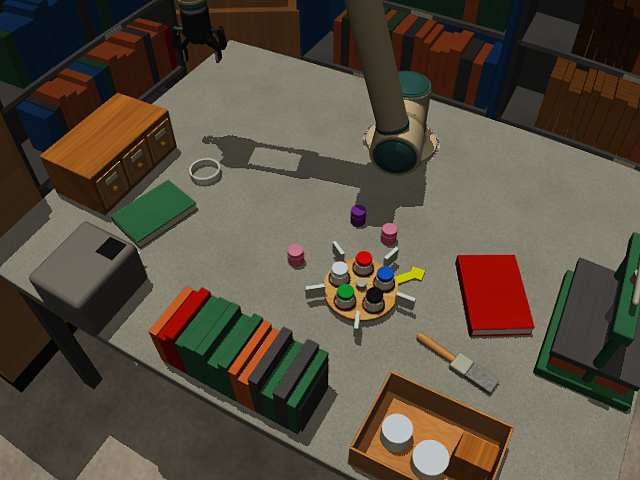

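Top view: the red cap sits on the turntable at about (275,243). The look-alikes, pink at (335,231) and (271,290) and purple at (305,298), stand on the table, not in a pocket. The yellow pointer tip is near (232,269). I'll confirm in a crop and measure.

```bash
cat > h.py <<'E'
import numpy as np,cv2
from rig import manip
def ray(n,uv,z):
    p=manip.camera_params(n);K=np.array([[p["fx"],0,p["cx"]],[0,p["fy"],p["cy"]],[0,0,1.]])
    R=np.array(p["R"]);t=np.array(p["t"])
    uv=cv2.undistortPoints(np.array(uv,float).reshape(-1,1,2),K,np.array(p["dist"],float)).reshape(-1,2)
    d=np.c_[uv,np.ones(len(uv))]@R; c=-R.T@t
    return (c+d*((z-c[2])/d[:,2])[:,None])[:,:2]
H=dict(red=((0,8),150,80),blue=((105,125),120,60),green=((50,75),120,60),yellow=((25,35),150,100),
  pink=((160,178),60,80),purple=((135,158),80,30),tabs=None)
def blobs(img,col,roi,amin=15):
    hsv=cv2.cvtColor(img,cv2.COLOR_RGB2HSV);(a,b),s,v=H[col]
    m=cv2.inRange(hsv,(a,s,v),(b,255,255))
    if col=="red": m|=cv2.inRange(hsv,(176,s,v),(180,255,255))
    k=np.zeros_like(m);x0,x1,y0,y1=roi;k[y0:y1,x0:x1]=m[y0:y1,x0:x1]
    n,l,st,c=cv2.connectedComponentsWithStats(k)
    return [(c[i],st[i,4],np.argwhere(l==i)[:,::-1]) for i in range(1,n) if st[i,4]>=amin]
ROI=dict(top=(215,350,175,320),scene=(280,440,195,340))
def look(tag=None,full=False):
    for n in("top","scene"):
        im=manip.get_image(n);x0,x1,y0,y1=ROI[n]
        if tag: cv2.imwrite(f"pics/{n}_{tag}.png",cv2.resize(im[y0:y1,x0:x1,::-1],None,fx=4,fy=4,interpolation=cv2.INTER_CUBIC)[:600,:800])
        for col,z in(("red",.071),("blue",.071),("green",.071),("yellow",.008),("pink",.045),("purple",.045)):
            for c,a,px in blobs(im,col,ROI[n]):
                w=ray(n,px,z)
                print(n,col,c.round(1),a,w.mean(0).round(4),"" if col!="yellow" else cv2.minAreaRect((w*1000).astype(np.float32)))
E
python3 - <<'E'
from h import *
look("a")
# wood disc fit in both views
for n in("top","scene"):
    im=manip.get_image(n);x0,x1,y0,y1=ROI[n]
    hsv=cv2.cvtColor(im,cv2.COLOR_RGB2HSV);m=cv2.inRange(hsv,(8,90,100),(22,255,255))
    k=np.zeros_like(m);k[y0:y1,x0:x1]=m[y0:y1,x0:x1]
    w=ray(n,np.argwhere(k)[:,::-1],.026)
    h=cv2.convexHull((w*1000).astype(np.float32));print(n,"disc",cv2.minEnclosingCircle(h))
E
```

```text
top red [274.5 241.2] 151 [0.502  0.1131] 
top blue [252.4 234.8] 134 [0.5181 0.1741] 
top green [274.6 203.9] 133 [0.6061 0.1176] 
top yellow [239.7 260.8] 234 [0.4545 0.215 ] ((455.2540283203125, 212.6873321533203), (36.546470642089844, 79.18344116210938), 47.03076171875)
top pink [334.6 231.6] 162 [ 0.5382 -0.0494] 
top pink [270.5 290.6] 167 [0.37   0.1207] 
top purple [305.  298.6] 157 [0.3511 0.0263] 
scene red [363.6 257.1] 168 [0.5078 0.1153] 
scene blue [385.2 272.6] 179 [0.525  0.1779] 
scene green [345.1 290.5] 188 [0.6122 0.1201] 
scene yellow [410.2 274.9] 256 [0.4571 0.2193] ((455.6743469238281, 217.26632690429688), (39.067771911621094, 76.10560607910156), 39.9397087097168)
scene pink [388.8 229.7] 173 [0.381 0.125] 
scene pink [387.5 241.8] 22 [0.4183 0.1382] 
scene pink [294.7 252.7] 217 [ 0.5547 -0.0432] 
scene purple [358.  215.1] 269 [0.3734 0.0363] 
top disc ((553.9650268554688, 132.42161560058594), 87.96089172363281)
scene disc ((573.403076171875, 190.20916748046875), 145.63551330566406)
```

View pics/top_a.png

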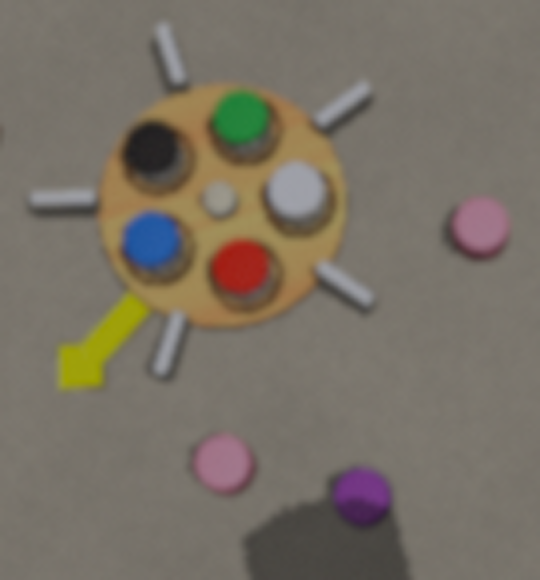

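The crop confirms it: the red-capped jar stands in a pocket, with blue beside it toward the pointer, and the pink and purple ones are loose on the table. Next I'll fit the jar, tab and pointer angles.

```bash
cat >> h.py <<'E'
from scipy.optimize import least_squares
def fitp(ang,r,P):
    f=lambda q:(np.c_[q[0]+r*np.cos(np.radians(ang)+q[2]),q[1]+r*np.sin(np.radians(ang)+q[2])]-P).ravel()
    s=min((least_squares(f,[P[:,0].mean(),P[:,1].mean(),a]) for a in(0,2,4)),key=lambda s:s.cost)
    return s.x[:2].round(4),np.degrees(s.x[2])%360,np.abs(s.fun).max().round(4)
def angles(C=np.array([.554,.1324])):
    for n in("top","scene"):
        im=manip.get_image(n)
        P=[]
        for col in("red","blue","green"):
            b=[x for x in blobs(im,col,ROI[n])];P.append(ray(n,[max(b,key=lambda x:x[1])[0]],.071)[0])
        P=np.array(P);print(n,"caps",fitp(np.array([0,288,144]),.055,P))
        y=ray(n,max(blobs(im,"yellow",ROI[n]),key=lambda x:x[1])[2],.008)
        d=y.mean(0)-C;_,_,V=np.linalg.svd(y-y.mean(0));v=V[0]*np.sign(V[0]@d)
        print(n,"pointer from axis",np.degrees(np.arctan2(d[1],d[0])),"pca",np.degrees(np.arctan2(v[1],v[0])))
        hsv=cv2.cvtColor(im,cv2.COLOR_RGB2HSV);g=np.argwhere(cv2.inRange(hsv,(0,0,135),(180,50,255)))[:,::-1]
        w=ray(n,g,.058);r=np.linalg.norm(w-C,axis=1);k=(r>.094)&(r<.128);w=w[k]-C
        a=np.degrees(np.arctan2(w[:,1],w[:,0]));z=np.exp(1j*np.radians(5*a)).mean()
        print(n,"tabs",k.sum(),abs(z).round(2),"red mod72",(np.degrees(np.angle(z))/5-36)%72)
E
python3 -c "
from h import *
angles()"
```

```text
top caps (array([0.5529, 0.1319]), np.float64(200.9054662457424), np.float64(0.0008))
top pointer from axis 140.32204755516003 pca 140.54125663721072
top tabs 186 0.99 red mod72 56.705051822366364
scene caps (array([0.5593, 0.1348]), np.float64(200.58831857381352), np.float64(0.0001))
scene pointer from axis 138.10408730713823 pca 139.92693318956017
scene tabs 882 0.31 red mod72 52.68628545378621
```

```bash
cat > plan.py <<'E'
# usage: plan(list of (phi_deg, s, z)) -> rows relative to the current pose
import numpy as np
from rig import manip
from scipy.spatial.transform import Rotation as Ro
C=np.array([.554,.132]);r=.115
def plan(W):
    s=manip.get_state();q=s["ee_rot"];R=Ro.from_quat([q[1],q[2],q[3],q[0]]).as_matrix()
    p=np.array(s["position"]);ya=np.degrees(np.arctan2(R[1,1],R[0,1]))
    print("t",s["clock"],"p",p.round(4),"w",s["width"],"F",np.round(s["contact_force"],2))
    for f,o,z in W:
        a=np.radians(f);T=np.r_[C+r*np.array([np.cos(a),np.sin(a)])+o*np.array([-np.sin(a),np.cos(a)]),z]
        d=R.T@(T-p)/.8;tw=((ya-f+180)%360-180)/120
        print([round(float(x),4) for x in d]+[round(float(tw),3),1])
E
python3 -c "
from plan import *
plan([(308.8,.036,.2),(308.8,.036,.042)])"
```

```text
t 0.4 p [ 0.219  -0.5316  0.2392] w 0.08545483873475378 F [ 0.56 -1.06 -0.37]
[0.7869, -0.4822, 0.0491, -0.137, 1]
[0.7869, -0.4822, 0.2466, -0.137, 1]
```

Request:
move_arm:
  deltas:
    - [[0.787,-0.482,0.04,-0.137,1],[0.787,-0.482,0.04,-0.137,1],[0.787,-0.482,0.04,-0.137,1],[0.787,-0.482,0.04,-0.137,1],[0.787,-0.482,0.04,-0.137,1],[0.787,-0.482,0.04,-0.137,1],[0.787,-0.482,0.04,-0.137,1],[0.787,-0.482,0.04,-0.137,1],[0.787,-0.482,0.04,-0.137,1],[0.787,-0.482,0.04,-0.137,1],[0.787,-0.482,0.04,-0.137,1],[0.787,-0.482,0.04,-0.137,1]]

```text
clock: 1.6
position: [0.5734, -0.0456, 0.2135]
ee_rot: [0.0, 0.943, 0.333, 0.0]
contact_force: [1.6, -0.7, -0.7]
width: 0.0001
gripper_force: 0.0
```

```bash
python3 -c "
from plan import *
plan([(308.8,.036,.16),(308.8,.036,.042)])"
```

```text
t 1.6 p [ 0.5734 -0.0456  0.2135] w 5.107736228065676e-05 F [ 1.56 -0.73 -0.66]
[0.1652, -0.0444, 0.0668, 0.0, 1]
[0.1652, -0.0445, 0.2143, 0.0, 1]
```

Request:
move_arm:
  deltas:
    - [[0.163,-0.044,0.07,0,1],[0.163,-0.044,0.07,0,1],[0.163,-0.044,0.07,0,1],[0.163,-0.044,0.07,0,1],[0.163,-0.044,0.07,0,1],[0.163,-0.044,0.07,0,1]]

```text
clock: 2.2
position: [0.6516, 0.0609, 0.1577]
ee_rot: [0.0, 0.943, 0.332, -0.0]
contact_force: [0.7, -1.3, 0.1]
width: 0.0001
gripper_force: 0.0
```

```bash
python3 -c "
from plan import *
plan([(308.8,.036,.1),(308.8,.036,.042)])
import cv2;im=manip.get_image('top')[150:300,215:375,::-1];cv2.imwrite('pics/top_b.png',cv2.resize(im,None,fx=4,fy=4))"
```

```text
t 2.2 p [0.6516 0.0609 0.1577] w 9.156596373386431e-05 F [ 0.7  -1.31  0.1 ]
[0.0056, -0.002, 0.0722, 0.0, 1]
[0.0056, -0.0021, 0.1447, 0.0, 1]
```

View pics/top_b.png

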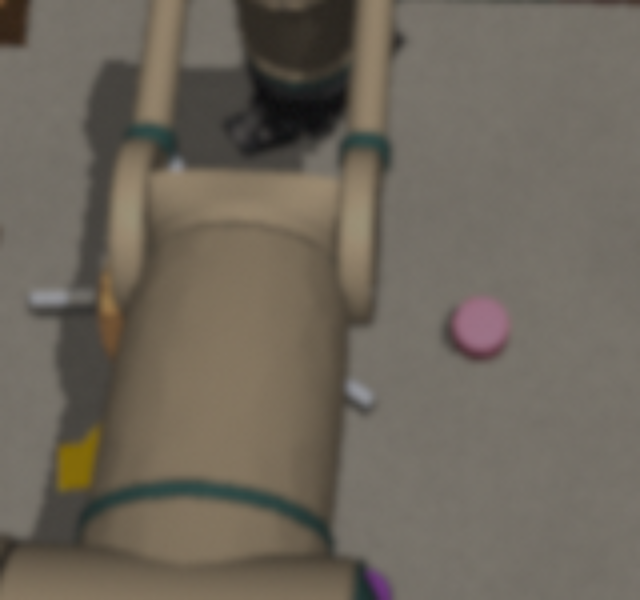

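The arm hides the carousel from the top camera, and the wrist is at about (300,80) in the crop. The scene camera can be used for descent and pushing checks.

Request:
move_arm:
  deltas:
    - [[0.003,-0.002,0.05,0,1],[0.003,-0.002,0.1,0,1],[0.003,-0.002,0.125,0,1],[0.003,-0.002,0.144,0,1],[0.003,-0.002,0.144,0,1],[0.003,-0.002,0.144,0,1]]

```text
clock: 2.85
position: [0.6531, 0.0634, 0.0433]
ee_rot: [0.0, 0.943, 0.332, 0.001]
contact_force: [0.2, -0.2, 0.2]
width: 0.0001
gripper_force: 0.0
```

```bash
python3 -c "
from plan import *
plan([(308.8,.016,.042)]+[(308.8-a,.016,.042) for a in range(5,56,5)])
import cv2;im=manip.get_image('scene')[170:340,250:450,::-1];cv2.imwrite('pics/scene_b.png',cv2.resize(im,None,fx=3,fy=3))"
```

```text
t 2.85 p [0.6531 0.0634 0.0433] w 5.490345176738815e-05 F [ 0.2  -0.16  0.17]
[-0.0228, -0.0007, 0.0016, -0.0, 1]
[-0.0354, 0.0005, 0.0015, 0.041, 1]
[-0.048, 0.0006, 0.0015, 0.083, 1]
[-0.0607, -0.0004, 0.0015, 0.125, 1]
[-0.0732, -0.0025, 0.0015, 0.166, 1]
[-0.0854, -0.0057, 0.0015, 0.208, 1]
[-0.0973, -0.0099, 0.0015, 0.25, 1]
[-0.1089, -0.0152, 0.0015, 0.291, 1]
[-0.1199, -0.0214, 0.0014, 0.333, 1]
[-0.1303, -0.0286, 0.0014, 0.375, 1]
[-0.1401, -0.0366, 0.0014, 0.416, 1]
[-0.1491, -0.0455, 0.0014, 0.458, 1]
```

View pics/scene_b.png

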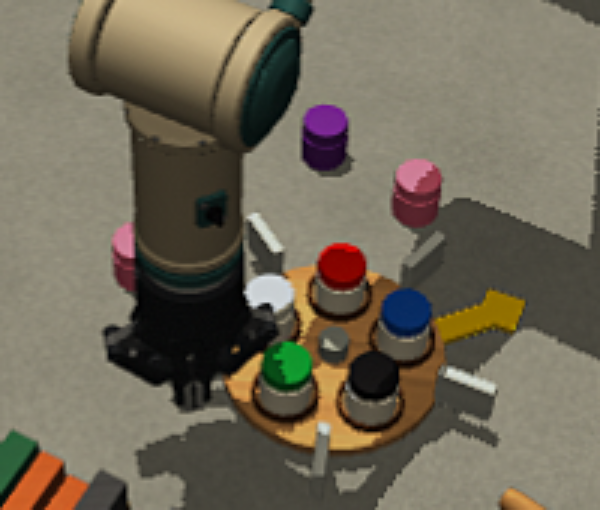

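Scene view: the shut fingers are down beside the right-hand tab, with tips at crop (190,400) and the green and white jars clear. The gripper knuckles look well above the jar tops. I'll raise slightly, go 5 mm further out, and push.

```bash
sed -i 's/r=.115/r=.12/' plan.py; python3 -c "
from plan import *
plan([(308.8,.028,.048),(308.8,.018,.048)]+[(308.8-a,.016,.048) for a in range(3,31,3)])"
```

```text
t 2.9 p [0.6536 0.0636 0.0438] w -6.891670979760527e-05 F [ 0.99  0.36 -0.28]
[-0.0085, 0.0053, -0.0052, -0.0, 1]
[-0.021, 0.0053, -0.0053, -0.0, 1]
[-0.0314, 0.0062, -0.0053, 0.025, 1]
[-0.0393, 0.0066, -0.0053, 0.05, 1]
[-0.0472, 0.0066, -0.0053, 0.075, 1]
[-0.0551, 0.0062, -0.0053, 0.1, 1]
[-0.063, 0.0054, -0.0054, 0.125, 1]
[-0.0708, 0.0042, -0.0054, 0.15, 1]
[-0.0786, 0.0026, -0.0054, 0.175, 1]
[-0.0862, 0.0005, -0.0054, 0.2, 1]
[-0.0938, -0.0019, -0.0054, 0.225, 1]
[-0.1012, -0.0047, -0.0055, 0.25, 1]
```

Request:
move_arm:
  deltas:
    - [[-0.0085,0.005,-0.005,0,1],[-0.0205,0.005,-0.005,0,1],[-0.031,0.006,-0.005,0.025,1],[-0.039,0.0065,-0.005,0.05,1],[-0.047,0.0065,-0.005,0.075,1],[-0.055,0.006,-0.005,0.1,1],[-0.063,0.0055,-0.005,0.125,1],[-0.071,0.004,-0.005,0.15,1],[-0.0785,0.0025,-0.005,0.175,1],[-0.086,0.0005,-0.005,0.2,1],[-0.094,-0.002,-0.005,0.225,1],[-0.101,-0.0045,-0.005,0.25,1]]

```text
clock: 4.1
position: [0.5879, 0.0163, 0.0473]
ee_rot: [-0.0, 0.997, 0.076, 0.001]
contact_force: [0.7, 1.1, 0.4]
width: -0.0004
gripper_force: 0.7
```

```bash
python3 -c "
from plan import *
plan([(308.8-a,.016,.048) for a in range(33,58,3)])
from h import *
angles()"
```

```text
t 4.1 p [0.5879 0.0163 0.0473] w -0.00041661262926091336 F [0.71 1.15 0.38]
[-0.0076, 0.0015, -0.0009, 0.024, 1]
[-0.0155, 0.0019, -0.0009, 0.049, 1]
[-0.0234, 0.0019, -0.001, 0.074, 1]
[-0.0313, 0.0016, -0.001, 0.099, 1]
[-0.0392, 0.0008, -0.001, 0.124, 1]
[-0.047, -0.0004, -0.001, 0.149, 1]
[-0.0548, -0.0021, -0.001, 0.174, 1]
[-0.0625, -0.0041, -0.0011, 0.199, 1]
[-0.07, -0.0065, -0.0011, 0.224, 1]
top caps (array([0.5517, 0.1327]), np.float64(165.28516078886085), np.float64(0.0049))
top pointer from axis 140.13912738854606 pca 144.48254954285687
top tabs 82 0.99 red mod72 24.9910871858607
scene caps (array([0.5593, 0.1347]), np.float64(168.77080888371327), np.float64(0.0003))
scene pointer from axis 137.27338859381777 pca -161.7360421408043
scene tabs 1028 0.24 red mod72 45.00209742690261
```

Request:
move_arm:
  deltas:
    - [[-0.0075,0.001,0,0.025,1],[-0.0155,0.0015,0,0.05,1],[-0.0235,0.0015,0,0.075,1],[-0.0315,0.0015,0,0.1,1],[-0.039,0.001,0,0.125,1],[-0.047,0,0,0.15,1],[-0.055,-0.002,0,0.175,1],[-0.0625,-0.004,0,0.2,1],[-0.0625,-0.004,0,0.2,1]]

```text
clock: 5.1
position: [0.5372, 0.0119, 0.0467]
ee_rot: [0.0, 0.991, -0.131, 0.0]
contact_force: [0.2, -0.1, -0.0]
width: -0.0002
gripper_force: 0.0
```

```bash
python3 -c "
from plan import *
plan([(308.8-a,.016,.048) for a in range(54,63,1)])
from h import *
angles()"
```

```text
t 5.1 p [0.5372 0.0119 0.0467] w -0.00018231269164031968 F [ 0.25 -0.15 -0.03]
[0.0009, -0.0004, -0.0017, 0.001, 1]
[-0.0018, -0.0001, -0.0017, 0.009, 1]
[-0.0044, 0.0002, -0.0017, 0.017, 1]
[-0.007, 0.0005, -0.0017, 0.026, 1]
[-0.0097, 0.0006, -0.0017, 0.034, 1]
[-0.0123, 0.0008, -0.0017, 0.042, 1]
[-0.0149, 0.0009, -0.0017, 0.051, 1]
[-0.0176, 0.0009, -0.0017, 0.059, 1]
[-0.0202, 0.0009, -0.0017, 0.067, 1]
top caps (array([0.5502, 0.1309]), np.float64(142.66599272405952), np.float64(0.0017))
top pointer from axis 140.12157170672253 pca 142.6098087065826
top tabs 66 0.99 red mod72 1.1102044344194013
scene caps (array([0.5592, 0.1348]), np.float64(145.39800243432677), np.float64(0.0002))
scene pointer from axis 137.91998074896347 pca 142.62061227114017
scene tabs 953 0.12 red mod72 41.89429280772511
```

Request:
move_arm:
  deltas:
    - [[-0.004,0,0,0.01,1],[-0.008,0.001,0,0.025,1],[-0.011,0.001,0,0.035,1],[-0.011,0.001,0,0.035,1],[-0.011,0.001,0,0.035,1]]

```text
clock: 5.7
position: [0.529, 0.0136, 0.0461]
ee_rot: [0.0, 0.986, -0.168, -0.0]
contact_force: [0.5, -0.5, 0.9]
width: -0.0
gripper_force: 0.3
```

```bash
python3 -c "
from plan import *
plan([(308.8-60,.016,.048)])
from h import *
angles()"
```

```text
t 5.7 p [0.529  0.0136 0.0461] w -4.392732256211457e-05 F [ 0.54 -0.48  0.92]
[-0.0044, 0.0006, -0.0023, 0.015, 1]Traceback (most recent call last):
  File "<string>", line 5, in <module>
    angles()
    ~~~~~~^^
  File "h.py", line 37, in angles
    b=[x for x in blobs(im,col,ROI[n])];P.append(ray(n,[max(b,key=lambda x:x[1])[0]],.071)[0])
                                                        ~~~^^^^^^^^^^^^^^^^^^^^^
ValueError: max() iterable argument is empty
```

Request:
move_arm:
  deltas:
    - [[0.012,0,0,0,1],[0.02,0,0,0,1],[0.02,0,-0.05,0,1],[0.02,0,-0.11,0,1],[0.02,0,-0.17,0,1],[0.02,0.05,-0.2,0,1],[0.02,0.11,-0.2,0,1],[0.02,0.17,-0.2,0,1],[0.02,0.23,-0.2,0,1],[0.02,0.29,-0.2,0,1],[0.02,0.35,-0.2,0,1],[0.02,0.35,-0.2,0,1]]

```text
clock: 6.95
position: [0.4499, -0.2619, 0.2061]
ee_rot: [0.002, 0.985, -0.171, -0.0]
contact_force: [0.3, 0.4, -0.6]
width: -0.0001
gripper_force: 0.0
```

```bash
python3 -c "
from h import *
angles();look('c')
s=manip.get_state();print(s['clock'],s['position'])"
```

```text
top caps (array([0.5528, 0.1318]), np.float64(141.8315601529083), np.float64(0.0005))
top pointer from axis 140.302628067776 pca 140.67085435468763
top tabs 178 0.99 red mod72 69.58285158817846
scene caps (array([0.5593, 0.1347]), np.float64(141.95005081090378), np.float64(0.0002))
scene pointer from axis 138.11251747070415 pca 139.8392528808851
scene tabs 1658 0.15 red mod72 46.45290263444105
top red [255.3 237.9] 151 [0.5096 0.1659] 
top blue [250.2 215.5] 130 [0.5716 0.1829] 
top green [288.1 217.8] 129 [0.568  0.0791] 
top yellow [239.7 260.8] 232 [0.4543 0.215 ] ((453.79010009765625, 211.15139770507812), (36.34302520751953, 79.52159118652344), 41.98573303222656)
top pink [334.6 231.7] 164 [ 0.538  -0.0493] 
top pink [270.6 290.6] 167 [0.3701 0.1206] 
top purple [305.2 298.8] 149 [0.3507 0.0257] 
scene red [383.1 268.3] 178 [0.516  0.1685] 
scene blue [378.7 291.1] 195 [0.5782 0.1864] 
scene green [337.7 271.9] 176 [0.5743 0.082 ] 
scene yellow [410.2 274.9] 255 [0.457  0.2194] ((455.3699035644531, 217.62991333007812), (39.067771911621094, 75.1572036743164), 39.9397087097168)
scene pink [388.8 231.1] 202 [0.3851 0.127 ] 
scene pink [294.6 253.6] 256 [ 0.5573 -0.0419] 
scene purple [357.8 215.3] 288 [0.374  0.0362] 
7.15 [ 0.4514957  -0.25508183  0.20592966]
```

View pics/top_c.png

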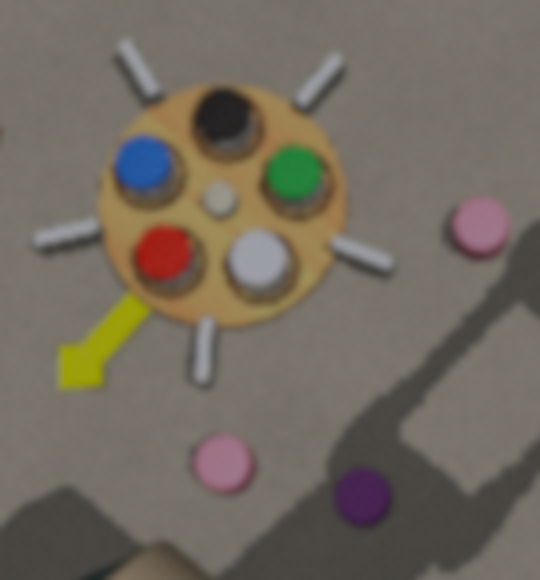

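Nothing else has moved. Red is at about 141.7° and the pointer at about 140.3°, leaving roughly 1.4°, so I'll make one small nudge.

```bash
python3 -c "
from plan import *
plan([(249.1,.036,.2),(249.1,.036,.048),(249.1,.024,.048),(249.1,.016,.048)])"
```

```text
t 7.15 p [ 0.4515 -0.2551  0.2059] w -0.00013367287123332796 F [ 0.36  0.86 -0.05]
[0.0015, -0.3478, 0.0077, 0.013, 1]
[0.0016, -0.3476, 0.1977, 0.013, 1]
[-0.0134, -0.348, 0.1978, 0.013, 1]
[-0.0234, -0.3483, 0.1978, 0.013, 1]
```

Request:
move_arm:
  deltas:
    - [[0.0015,-0.06,0,0.013,1],[0.0015,-0.12,0,0.013,1],[0.0015,-0.18,0,0.013,1],[0.0015,-0.24,0,0.013,1],[0.0015,-0.3,0,0.013,1],[0.0015,-0.348,0,0.013,1],[0.0015,-0.348,0.04,0.013,1],[0.0015,-0.348,0.09,0.013,1],[0.0015,-0.348,0.14,0.013,1],[0.0015,-0.348,0.19,0.013,1],[0.0015,-0.348,0.197,0.013,1],[0.0015,-0.348,0.197,0.013,1]]

```text
clock: 8.35
position: [0.544, 0.0078, 0.0479]
ee_rot: [0.0, 0.984, -0.181, -0.001]
contact_force: [-0.3, -0.2, 0.4]
width: -0.0003
gripper_force: 0.0
```

```bash
python3 -c "
from plan import *
plan([(249.1,.024,.048),(249.1,.016,.048)])
import time
s=manip.get_image('scene');plan([(249.1,.016,.048)])"
```

```text
t 8.35 p [0.544  0.0078 0.0479] w -0.00026769137658178775 F [-0.29 -0.2   0.42]
[-0.0137, 0.0005, -0.0001, 0.001, 1]
[-0.0237, 0.0005, -0.0001, 0.001, 1]
t 8.4 p [0.5455 0.0073 0.0494] w 0.00011411237547299294 F [ 0.82 -1.4   0.77]
[-0.0256, 0.0006, 0.0017, 0.001, 1]
```

Request:
move_arm:
  deltas:
    - [[-0.008,0,0,0,1],[-0.016,0,0,0,1],[-0.02,0,0,0,1],[-0.022,0,0,0,1],[-0.024,0,0,0,1],[-0.024,0,0,0,1],[-0.024,0,0,0,1]]

```text
clock: 9.1
position: [0.5273, 0.0131, 0.0487]
ee_rot: [0.0, 0.983, -0.182, 0.001]
contact_force: [0.7, -0.2, 0.1]
width: -0.0002
gripper_force: 0.6
```

```bash
cat >> h.py <<'E'
def sc():
    im=manip.get_image("scene")
    P=np.array([ray("scene",[max(blobs(im,c,ROI["scene"]),key=lambda x:x[1])[0]],.071)[0] for c in("red","blue","green")])
    print("scene caps",fitp(np.array([0,288,144]),.055,P))
E
python3 -c "
from h import *
sc();sc()"
```

```text
scene caps (array([0.5591, 0.1349]), np.float64(141.0703307028703), np.float64(0.0003))
scene caps (array([0.5592, 0.1348]), np.float64(141.13011753552894), np.float64(0.0003))
```

Request:
move_arm:
  deltas:
    - [[-0.0008,0,0,0,1],[-0.0016,0,0,0,1],[-0.0016,0,0,0,1],[-0.0016,0,0,0,1]]

```text
clock: 9.6
position: [0.5255, 0.0137, 0.0484]
ee_rot: [0.0, 0.983, -0.182, -0.0]
contact_force: [1.2, -0.8, 1.3]
width: -0.0003
gripper_force: 0.6
```

```bash
python3 -c "
from h import *
sc();sc()"
```

```text
scene caps (array([0.5592, 0.1347]), np.float64(139.96194608698698), np.float64(0.0004))
scene caps (array([0.5592, 0.1347]), np.float64(139.96225576996258), np.float64(0.0004))
```

Good. Now back off and move clear, then verify.

Request:
move_arm:
  deltas:
    - [[0.012,0,0,0,1],[0.022,0,0,0,1],[0.022,0,-0.05,0,1],[0.022,0,-0.11,0,1],[0.022,0,-0.17,0,1],[0.022,0.05,-0.2,0,1],[0.022,0.11,-0.2,0,1],[0.022,0.17,-0.2,0,1],[0.022,0.23,-0.2,0,1],[0.022,0.29,-0.2,0,1],[0.022,0.35,-0.2,0,1],[0.022,0.35,-0.2,0,1]]

```text
clock: 10.9
position: [0.4405, -0.26, 0.2085]
ee_rot: [0.002, 0.983, -0.185, -0.0]
contact_force: [0.7, 0.9, -0.6]
width: -0.0
gripper_force: 0.0
```

```bash
python3 -c "
from h import *
angles()
cv2.imwrite('pics/top_d.png',manip.get_image('top')[:,:,::-1])"
```

```text
top caps (array([0.553 , 0.1317]), np.float64(140.2308367167114), np.float64(0.0006))
top pointer from axis 140.33578296414353 pca 140.37791455455925
top tabs 176 0.99 red mod72 68.0691016500856
scene caps (array([0.5592, 0.1346]), np.float64(140.20915612858295), np.float64(0.0003))
scene pointer from axis 138.11251747070415 pca 139.8392528808851
scene tabs 1651 0.16 red mod72 46.611707022114075
```

View pics/top_d.png

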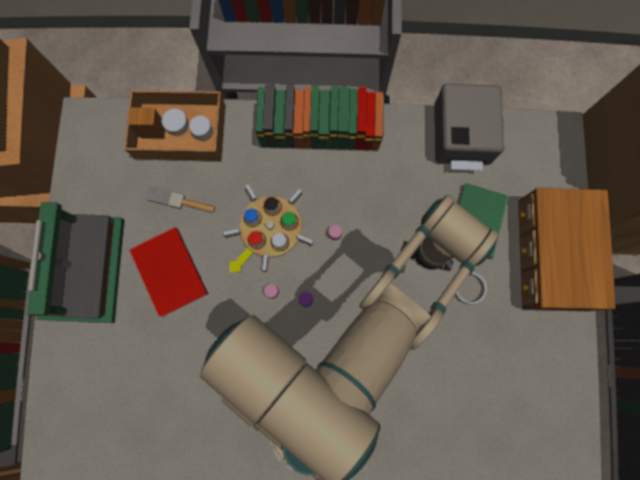

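The red cap at (256,239) is in line with the pointer at (240,261), 140.2° against 140.3°. The arm is clear at a height of 0.2 m, and the other things are where they were.

```bash
python3 -c "
from rig import manip
print(manip.sign_off())"
```

```text
the job is handed in; nothing more can be done
None
```

The red-capped jar is in line with the yellow pointer, within about 0.5° by the last camera check; the arm is clear, nothing else was seen to move, and the job was handed in at about 11 s.

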